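# Move a hot vial with sprung tongs

### The job

The tall vial in the aluminium heating block is hot glass, so never touch it with the gripper itself: take the sprung tongs off their stand, grip the vial's dark cap with them and lift it out. Press it gently but fully home in the blue cooling block, past the sprung clip until it bears on the depth stop, wherever that is set, let go by letting the tongs spring open, and hang the tongs back in the two notches of their stand. Do not squeeze or press the glass hard, and leave the two short vials and the red-capped bottle where they are.

Things in the scene. Friction and masses are not known exactly. Their poses are not given: they have to be found in the camera images.
- tongs_grip (a point): Steel sprung tongs hanging upright in their stand: this point is midway between their two blue finger plates, where they are pinched. z runs up the tongs; the jaws open along +y and -y. The plates are 22 mm wide (x), reach 22 mm above to 21 mm below here, and measure over their outer faces 46 mm sprung open, 40 mm gripping the vial. Below them a blue ledge stands out 8 mm on either side.
- tongs: The same tongs (120 g), origin at the pivot pin. From hub to jaw tips they are 162 mm tall. A spring pushes the plates apart with 7 N (open) to 9 N (gripping), so pinched to 43 or 44 mm they stay in the gripper with the jaws open. Once the cap is gripped, only about a fifth of any further pinching force reaches it. Fingertips may bear on the ledges, whose tops lie 22 mm below tongs_grip.
- tongs_foot (a point): Underside of the round rubber foot (14 mm across) of the tongs' central rod, 99 mm below tongs_grip, same axes. It is set on top of the vial's cap and takes the downward push. The rubber jaws, each with a vee that centres the cap, reach from 3 to 23 mm below this point; sprung open they leave about 12 mm beside the cap on either side.
- tongs_pivot (a point): Middle of the tongs' pivot pin, a steel bar 8 mm in diameter and 94 mm long along the tongs' x axis, 32 mm above tongs_grip. Hanging, the pin lies in both notches of the stand.
- jaw_left (a joint): How far the tongs' left jaw is squeezed in (rad): 0 sprung open, about 0.09 gripping the vial's cap, 0.13 shut empty. The right jaw moves alike.
- stand_notch (a point): Tongs' stand (fixed): two aluminium posts 8 mm thick, 72 mm apart along its x axis, each with a vee notch on top, on a dark base 112 x 64 x 8 mm. This point is midway between the notches, 172 mm above the bench, where the pivot pin's middle lies when the tongs hang home. The notches are 25 mm wide at their tops, 7 mm above this point.
- vial_mid (a point): Tall vial, hot glass with a dark blue cap, 78 mm high, 30 g; body 21 mm, cap 22 mm in diameter, cap 20 mm high. This point is its centre, 39 mm above its underside and below the cap's top; z is its axis. It stands 35 mm deep and loose in one bore of the heating block.
- tall_vial: The same tall vial; origin at the centre of its underside. The glass cracks if the tongs squeeze and load it with more than 40 N in all (both jaws and foot added up), or if a block or the depth stop bears on it with more than 25 N in all.
- heater: Heating block (fixed): aluminium, 132 x 52 x 50 mm on a thin black foot, origin under its centre, with three bores of 23.5 mm, 42 mm apart along its x axis and 35 mm deep, which hold the tall vial and two short ones in any order.
- cooler: Blue cooling block (fixed), 64 x 64 x 52 mm, origin under its centre, with one upright bore in its middle, 22.5 mm wide, without lead-in, ending at the depth stop. A sprung brass clip on its +x side narrows the bore from 4 mm below the mouth down; pushing the vial past it takes up to about 5 N all the way.
- cooler_base: Black foot of the cooling block, 70 x 70 x 4 mm, on the bench; origin under its centre. It carries the depth stop, a firm black disc that is the bore's floor and does not yield. The stop is set anywhere from 20 to 40 mm below the bore's mouth, differently each time, and no reading gives its height: it must be felt. Home, the vial bears on it, the cap's top 38 to 58 mm above the block.
- cooler_hole (a point): Centre of the mouth of the cooling block's bore, level with the block's top, 52 mm above the bench.
- vial_a: Short vial, 18 mm in diameter, 48 mm high, standing in the heating block; origin at the centre of its underside. To be left alone.
- vial_b: Short vial, 19 mm in diameter, 42 mm high, standing in the heating block; origin at the centre of its underside. To be left alone.
- red_cap_bottle: White bottle with a red cap, 57 mm in diameter, 107 mm high, on the bench; origin at the centre of its underside. To be left alone.

How it is judged (in metres and radians):
On the way, in this order (a step that is already met when the one before it is completed fails the run):
1. the vial hangs in the tongs' jaws, clear above the heating block (z of vial_mid in the frame of heater above 0.092 m and contact force between tongs and tall_vial above 0.3 N and value of joint jaw_left above 0.06 rad), for 0.2 s.
2. the vial is pressed fully home in the cooling block while the tongs still hold it (z of vial_mid in the frame of cooler below 0.0728 m and horizontal distance between vial_mid and cooler_hole below 0.005 m and angle between vial_mid's own z axis and vertical below 0.15 rad and contact force between tall_vial and cooler_base above 1.5 N and contact force between tongs and tall_vial above 0.3 N and value of joint jaw_left above 0.06 rad), for 0.2 s.
At the end, for the whole second after the job is handed in: The tall vial stands released on the depth stop in the cooling block's bore (bearing on it, within 5 mm of the centre line, tilted under 0.15 rad); the tongs hang still in both notches (pivot within 8 mm of the notch point, within 0.2 rad of upright and 0.15 rad of the stand's direction) (z of vial_mid in the frame of cooler below 0.0728 m and horizontal distance between vial_mid and cooler_hole below 0.005 m and angle between vial_mid's own z axis and vertical below 0.15 rad and contact force between tall_vial and cooler_base above 0.02 N and distance between tongs_pivot and stand_notch below 0.008 m and angle between tongs's own z axis and vertical below 0.2 rad and angle between the x axis of tongs and the x axis of stand_notch, either way round below 0.15 rad and linear speed of tall_vial below 0.02 m/s and linear speed of tongs below 0.05 m/s); the robot touches nothing.
It fails at once if the gripper or arm touches the hot vial (contact force between any of the fingers, the arm and tall_vial above 0.3 N).
It fails at once if the tongs squeeze or load the glass with more than 40 N in all (contact force between tongs and tall_vial above 40 N).
It fails at once if a block or the depth stop bears on the vial with more than 25 N in all (contact force between tall_vial and cooler above 25 N or contact force between tall_vial and cooler_base above 25 N or contact force between tall_vial and heater above 25 N).
It fails at once if a short vial or the red-capped bottle is shifted more than 20 mm (distance of any of vial_a, vial_b, red_cap_bottle from where it was at the start of the episode above 0.02 m).
It also fails if it takes over 64 s, if anything falls off the work surface, if the arm or the gripper's body presses on something with over 40 N, if the wrist force passes 120 N, or if a joint passes its speed limit or range.

### The arm

A 6-joint arm with a two-finger parallel gripper is mounted at the origin on a cart in front of the work surface, level with it; the furniture and walls round the work are solid. World frame = base frame: x ahead of the robot, y to its left, z up, the work surface at z = 0. Lengths are in m, angles in degrees, forces in N, time in s.
With the tool pointing down it reaches from about 0.375 to 0.9 m from the base axis. Payload 3.1 kg.
Tool frame: the origin (TCP) lies at the very end of the fingers, on their centre line; the grasp point (between the pads) lies bot.hold_point_z behind it (bot.hold_point_z is the distance from the TCP to the grasp point, in m); z points along the fingers, y is the line along which they close (so a half turn about z gives the same grasp; the last joint's range is limited). The gripper opens to 87 mm and grips with 3 to 60 N. Pads are 19 mm wide; open, the fingers measure 117 mm over their backs; the gripper's body (75 mm by 190 mm) begins 51 mm behind the grasp point.
Start: joints at [-10.227, 30.224, 82.088, -0, 67.689, -10.227], TCP at [0.625, 0, 0.223] pointing down, gripper open.
Joint ranges: [-176.69, 176.69], [-43.24, 126.21], [12.49, 139.97], [-82, 262], [0, 151.66], [-163.58, 163.58]. Speed limits (degrees/s): [159.86, 159.86, 180, 180, 180, 180].

### API

Orientations are given as a 3x3 rotation matrix whose columns are the frame's x, y, z axes.
In Python, from rig import bot gives the robot as it stands.
- The arm moves only by the tool apply_moves, never from a script. Its argument "plan" is one flat list of numbers, 4 for each row, row after row: the shift along the world's x, y, z normalised to -1 to 1, where 1 is 0.05 m, then the turn about the world's z normalised to -1 to 1, where 1 is 10 degrees. A call has 1 to 12 rows; each row shifts and turns the commanded pose from where the row before left it; what a row does not reach is not made up. A row lasts 1/8 s, in which the tool goes at most 62.5 mm and 10.7 degrees, less where a joint would pass 70% of its speed; a pose out of reach is approached as far as the arm can. A call with a number of a shift or a turn outside -1 to 1 is refused whole. A call with a gripper value outside its range is refused whole. "grip" is the closure, from -1 (fully open) to 1 (shut), so that 0 is half open, set as the call begins (left out, the last holds). The fingers move at their own pace and stop on an object; the grip force is fixed at half the most. Time passes only in rows, so rows that do not move let the fingers close. It gives the time, the measured TCP pose, the force, the opening and the grip force at its end, in the units of the state.
- bot.read_state(): the state, without advancing time (a new reading comes with each control period).
- bot.capture(name): name is "scene" or "side" or "wrist"; returns (picture, depth): 480x640x3 uint8, red, green, blue; 480x640 float32, m along the optical axis (not along the pixel's ray), 0 where there is no reading.
- bot.camera_info(name): a dict with "vertical_fov" (degrees; the focal length in pixels is half the picture's height over the tangent of half this angle, whatever the lens; pixels are square), "cx", "cy" (the principal point, pixels), "k1" (the pictures are not rectified: a ray, as slopes to the right and down, at radius r is drawn at 1 + k1 r^2 times it, then the intrinsics apply), "rvec" (rotation vector, rad) and "tvec" (3), from world to camera coordinates, as OpenCV has them; the wrist camera has in their place "mount" (4x4, takes a point from camera to tool coordinates, whose origin is the TCP and whose axes are the flange's). Camera axes: x right, y down, z forward; pixel columns grow to the right and rows downward; lengths in m; the calibration is good to about 2 mm. A picture is of the moment at which its call begins: read the wrist's pose just before it. camera_info takes no time and is no camera call.
- bot.hand_in(): hands the job in; it is judged then, once.
Trained networks look in the newest picture that a camera, given by its name, has taken for a name from the list of things; names that differ only in an ending like _2 or _b are one class to them, and where a whole thing is asked for, a point or a joint stands for the part that bears it (a point fixed in the world has none). Each returns a list of dicts, best first, with "p" (0 to 1); they miss things now and then, are a little off and sometimes report something else, mostly with a low value. They report only what shows in the picture. A call takes as long as a camera call.
- bot.outline_of(camera, target): "mask" (480x640 bool, what is visible of it) and "xy" ([column, row] as shares, 0 to 1, of the picture: columns of its width, rows of its height, amid what is visible of it).
- bot.pinpoint(camera, target): "xy" ([column, row] as shares, 0 to 1, of the picture: columns of its width, rows of its height: a listed point, or the origin of a listed thing).
The state is a dict: "time_s": time; "joint_positions": joint angles; "qvel": joint speeds; "tau": joint torques, N m; "position": TCP position; "tcp_rot": TCP orientation; "force": force on the tool from outside, world axes, zero at the start; "moment": the same for the moment, N m; "opening": opening from 0.0 (shut) to 1.0 (fully open); "grasp_force": force on a finger pad.
Only numpy, scipy, OpenCV 4.12 (cv2) and the standard library are available. Lean on these libraries where they do the work, as an engineer would, in place of code of your own. Each camera call takes 0.05 s, during which the arm holds its last target. There are 200 camera calls.

## Working session

There is one attempt and no reset: what is moved stays moved. The work goes in short steps, Python scripts to look and compute and a tool call to move; the robot and the scene stay as the last step left them, time stands still between calls to the robot, and variables do not carry over. Pictures are saved under pics/ and viewed, at most 10 in all, crops included, and the job is handed in when it is done.

Besides the shell and the picture viewer there is one more tool, called after "Request:" by a JSON object that holds its "name" and its "arguments", one argument or row to a line. apply_moves: Moves the arm, as the interface text tells. Its arguments: {"type":"object","properties":{"plan":{"type":"array","items":{"type":"number"}},"grip":{"type":"number"}},"required":["plan"]}

```bash
mkdir -p pics; cat > h.py <<'E'
import numpy as np, cv2
from rig import bot
def cam(name,st=None):
    c=bot.camera_info(name); f=240/np.tan(np.radians(c['vertical_fov'])/2)
    if 'mount' in c:
        M=np.eye(4);M[:3,:3]=np.array(st['tcp_rot']);M[:3,3]=st['position'];T=M@np.array(c['mount'])
    else:
        R,_=cv2.Rodrigues(np.array(c['rvec'],float));T=np.eye(4);T[:3,:3]=R.T;T[:3,3]=-R.T@np.array(c['tvec'],float).ravel()
    return f,c['cx'],c['cy'],c['k1'],T
def ray(C,uv):
    f,cx,cy,k1,T=C; uv=np.atleast_2d(np.array(uv,float))
    d=np.stack([(uv[:,0]-cx)/f,(uv[:,1]-cy)/f],1);s=d.copy()
    for _ in range(20): s=d/(1+k1*(s**2).sum(1,keepdims=True))
    return T[:3,3],np.c_[s,np.ones(len(s))]@T[:3,:3].T
def pt(C,uv,z):  # intersect plane z
    o,d=ray(C,uv); return o+d*((z-o[2])/d[:,2:3])
def dep(C,uv,dm):
    o,d=ray(C,uv); return o+d*np.atleast_1d(dm)[:,None]
def tri(rays):
    A=np.zeros((3,3));b=np.zeros(3)
    for o,d in rays:
        d=d.ravel()/np.linalg.norm(d);P=np.eye(3)-np.outer(d,d);A+=P;b+=P@o
    x=np.linalg.solve(A,b)
    return x,[np.linalg.norm(np.cross(x-o,d.ravel()/np.linalg.norm(d))) for o,d in rays]
def px(r): return np.array(r['xy'])*[640,480]
E
python3 - <<'E'
from h import *
print(bot.hold_point_z)
D={}
for n in('scene','side'):
    im,d=bot.capture(n);cv2.imwrite(f'pics/{n}0.png',im[:,:,::-1]);C=cam(n);print(n,C[4][:3,3].round(3))
    for t in['tongs_grip','tongs_pivot','tongs_foot','stand_notch','vial_mid','cooler_hole','heater','vial_a','vial_b','red_cap_bottle','cooler']:
        r=bot.pinpoint(n,t)
        for q in r[:2]:
            if q['p']>.3: print(n,t,round(q['p'],2),px(q).round(1))
        if r: D.setdefault(t,[]).append(ray(C,px(r[0])))
for t in D:
    if len(D[t])==2: x,e=tri(D[t]);print(t,x.round(4),np.round(e,4))
E
```

```text
0.0187
scene [0.038 0.531 0.506]
scene tongs_grip 0.64 [377.9 203.3]
scene tongs_pivot 0.79 [380.  190.7]
scene tongs_foot 0.93 [372.3 243.3]
scene stand_notch 0.82 [379.  189.2]
scene vial_mid 0.58 [301.  269.7]
scene cooler_hole 0.69 [229.5 302.2]
scene heater 0.42 [231.8 300.6]
scene vial_a 0.61 [378.5 188.3]
scene vial_b 0.61 [378.5 188.3]
scene red_cap_bottle 0.83 [357. 330.]
scene cooler 0.59 [229.9 326.7]
side [0.52  0.618 0.658]
side tongs_grip 0.89 [316.5 172.2]
side tongs_pivot 0.74 [291.9 347.7]
side tongs_pivot 0.64 [319. 162.]
side tongs_foot 0.76 [319.1 210.1]
side stand_notch 0.72 [323.7 160.5]
side vial_mid 0.53 [306.9 266.2]
side cooler_hole 0.63 [290.6 328.4]
side heater 0.94 [307.4 285.3]
side vial_a 0.65 [328.9 278.9]
side vial_b 0.65 [328.9 278.9]
side red_cap_bottle 0.59 [382.4 294.4]
side cooler 0.89 [292.9 346.3]
side cooler 0.65 [324.1 160.8]
tongs_grip [ 0.5194 -0.2819  0.1256] [0.001 0.001]
tongs_pivot [0.4463 0.1272 0.2246] [0.1634 0.1634]
tongs_foot [ 0.5165 -0.2642  0.0363] [0.0015 0.0015]
stand_notch [ 0.5033 -0.2551  0.1692] [0.0011 0.0011]
vial_mid [ 0.5446 -0.0554  0.0529] [0.0015 0.0015]
cooler_hole [0.5726 0.0982 0.0497] [0.0007 0.0007]
heater [0.5397 0.0982 0.1029] [0.0334 0.0334]
vial_a [ 0.4494 -0.0064  0.186 ] [0.106 0.106]
vial_b [ 0.4494 -0.0064  0.186 ] [0.106 0.106]
red_cap_bottle [ 0.3982 -0.0336 -0.0074] [0.0031 0.0031]
cooler [0.5716 0.1012 0.0027] [0.0031 0.0031]
```

View pics/scene0.png

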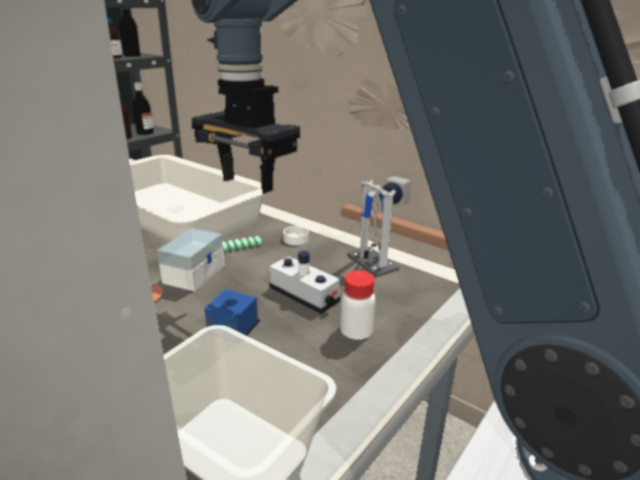

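View pics/side0.png

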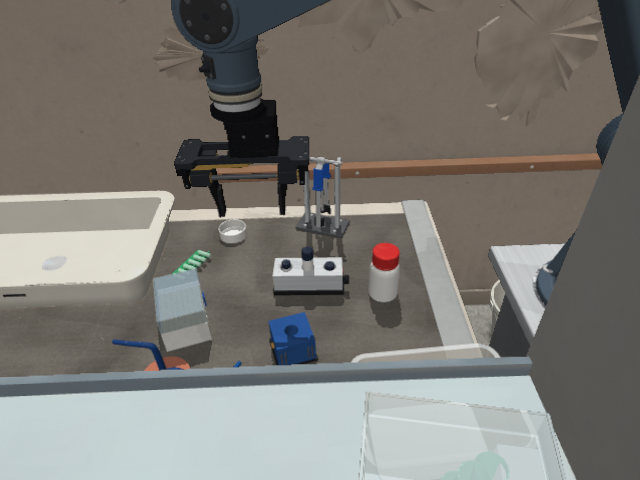

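The side view shows the tongs at (320,180), the vial cap at (307,253), the cooler at (292,335) and the bottle at (384,272). The scene view matches. Next I'll go above the stand with a quarter turn.

```bash
python3 - <<'E'
from h import *
s=bot.read_state();print(np.array(s['tcp_rot']).round(3).tolist(),s['time_s']);c=bot.camera_info('wrist');print(np.round(c['mount'],3).tolist(),c['vertical_fov'])
E
```

```text
[[0.0, 1.0, -0.0], [1.0, -0.0, 0.0], [0.0, -0.0, -1.0]] 1.2
[[-0.0, -0.957, -0.289, 0.08], [1.0, -0.001, 0.001, -0.0], [-0.001, -0.289, 0.957, -0.162], [0.0, 0.0, 0.0, 1.0]] 60.39734640118826
```

Request:
{"name": "apply_moves", "arguments": {
  "plan": [0,0,1,1,0,0,1,1,-0.3,-0.5,0.5,1,-0.3,-0.5,0,1,-0.3,-0.5,0,1,-0.3,-0.5,0,1,-0.3,-0.5,0,1,-0.3,-0.5,0,1,-0.3,-0.5,0,1,0,0,0,0],
  "grip": -1
}}

```text
time_s: 2.45
position: [0.5192, -0.1763, 0.3476]
tcp_rot: [[-1.0, 0.004, -0.0], [0.004, 1.0, -0.0], [0.0, -0.0, -1.0]]
force: [0.8, 0.5, 0.4]
opening: 1.001
grasp_force: 0.0
```

```bash
python3 - <<'E'
from h import *
s=bot.read_state();im,d=bot.capture('wrist');C=cam('wrist',s);cv2.imwrite('pics/w1.png',im[:,:,::-1]);print(C[4][:3,3].round(3))
Z=dict(tongs_grip=.14,tongs_pivot=.172,stand_notch=.172,vial_mid=.060,cooler_hole=.052,tongs_foot=.041,heater=0,vial_a=.01)
for t in Z:
    for q in bot.pinpoint('wrist',t)[:3]:
        if q['p']>.3: print(t,round(q['p'],2),px(q).round(1),pt(C,px(q),Z[t]).round(4))
# depth cloud near stand & heights
v,u=np.mgrid[0:480:1,0:640:1];m=d>0
P=dep(C,np.c_[u[m],v[m]],d[m]);np.save('P1.npy',P)
for lo,hi in[(.15,.24),(.005,.012)]:
    k=(P[:,2]>lo)&(P[:,2]<hi)&(abs(P[:,0]-.51)<.1)&(abs(P[:,1]+.26)<.09);Q=P[k]
    print(lo,k.sum(),Q.min(0).round(3) if k.any() else'',Q.max(0).round(3) if k.any() else '',cv2.minAreaRect(Q[:,:2].astype(np.float32)) if k.any() else '')
E
```

```text
[ 0.44  -0.175  0.509]
tongs_grip 0.91 [238.5 192.4] [[ 0.5118 -0.2511  0.14  ]]
tongs_grip 0.54 [555.5 229.8] [[0.5484 0.0466 0.14  ]]
tongs_pivot 0.6 [226.  200.8] [[ 0.5126 -0.2555  0.172 ]]
stand_notch 0.8 [234.3 197. ] [[ 0.5094 -0.2483  0.172 ]]
stand_notch 0.7 [228.9 197.1] [[ 0.5095 -0.2528  0.172 ]]
vial_mid 0.87 [426.  207.9] [[ 0.5458 -0.0585  0.06  ]]
cooler_hole 0.94 [556.8 230.8] [[0.5756 0.1012 0.052 ]]
cooler_hole 0.71 [231.5 197.6] [[ 0.5349 -0.2775  0.052 ]]
tongs_foot 0.88 [255.9 173.9] [[ 0.5099 -0.2503  0.041 ]]
tongs_foot 0.42 [415.9 195.7] [[ 0.5358 -0.0663  0.041 ]]
heater 0.83 [414.5 197.2] [[ 0.5461 -0.0584  0.    ]]
heater 0.62 [535.5 214.5] [[0.569  0.1006 0.    ]]
vial_a 0.68 [422.  163.1] [[ 0.5021 -0.054   0.01  ]]
vial_a 0.5 [416.  231.6] [[ 0.5884 -0.0561  0.01  ]]
0.15 2582 [ 0.466 -0.279  0.15 ] [ 0.553 -0.223  0.18 ] ((0.5095939636230469, -0.2501932680606842), (0.04369201511144638, 0.09315651655197144), 69.44681549072266)
0.005 2336 [ 0.448 -0.291  0.005] [ 0.572 -0.202  0.012] ((0.5095809698104858, -0.25055718421936035), (0.06421245634555817, 0.1122109591960907), 69.13355255126953)
```

View pics/w1.png

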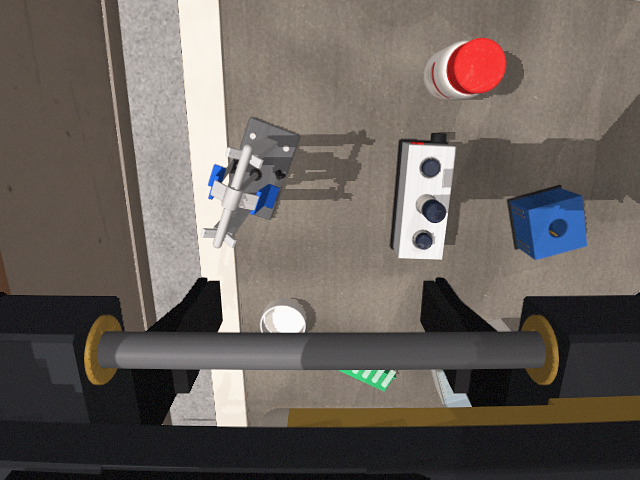

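The wrist view shows the stand bar running from (247,150) to (217,245), the heater at (425,205) with the tall vial in the middle bore, and the cooler bore at (558,228). The depth rectangles put the stand at (0.5096,-0.2504) with its x axis at about -20.8°.

Request:
{"name": "apply_moves", "arguments": {
  "plan": [-0.104,-0.754,0,-1,-0.104,-0.754,-0.5,-1,0,0,-0.8,-0.08,0,0,-0.86,0,0,0,0,0,0,0,0,0]
}}

```text
time_s: 3.65
position: [0.5106, -0.2508, 0.2409]
tcp_rot: [[-0.935, 0.355, 0.002], [0.355, 0.935, -0.001], [-0.002, -0.001, -1.0]]
force: [0.0, -0.9, 0.4]
opening: 1.002
grasp_force: 0.0
```

```bash
cat > look.py <<'E'
from h import *
s=bot.read_state();im,d=bot.capture('wrist');C=cam('wrist',s);cv2.imwrite('pics/w2.png',im[:,:,::-1]);print(np.round(s['position'],4),C[4][:3,3].round(3))
Z=dict(tongs_grip=.14,tongs_pivot=.172,stand_notch=.172,vial_mid=.060,cooler_hole=.052)
for t in Z:
    for q in bot.pinpoint('wrist',t)[:3]:
        if q['p']>.3: print(t,round(q['p'],2),px(q).round(1),pt(C,px(q),Z[t]).round(4))
v,u=np.mgrid[0:480:1,0:640:1];m=d>0
P=dep(C,np.c_[u[m],v[m]],d[m])
for lo,hi in[(.1,.19),(.165,.19),(.005,.012)]:
    k=(P[:,2]>lo)&(P[:,2]<hi)&(abs(P[:,0]-.51)<.1)&(abs(P[:,1]+.25)<.09);Q=P[k]
    print(lo,k.sum(),Q.max(0).round(3),cv2.minAreaRect(Q[:,:2].astype(np.float32)) if k.any() else '')
# blue plates
B=cv2.cvtColor(im,cv2.COLOR_RGB2HSV)[m];k=(B[:,0]>100)&(B[:,0]<130)&(B[:,1]>150)&(B[:,2]>60)&(abs(P[:,0]-.51)<.06)&(abs(P[:,1]+.25)<.06)&(P[:,2]>.15)
Q=P[k];print('blue',k.sum(),Q.max(0),cv2.minAreaRect(Q[:,:2].astype(np.float32)))
E
python3 look.py
```

```text
[ 0.5106 -0.2508  0.2409] [ 0.436 -0.222  0.402]
tongs_grip 0.56 [317.8 232.6] [[ 0.5092 -0.2522  0.14  ]]
vial_mid 0.55 [550.  165.1] [[ 0.5454 -0.0578  0.06  ]]
0.1 6146 [ 0.554 -0.216  0.18 ] ((0.5098967552185059, -0.2506036162376404), (0.0664440393447876, 0.08325585722923279), 37.631370544433594)
0.165 3927 [ 0.554 -0.223  0.18 ] ((0.509626567363739, -0.25103306770324707), (0.0309541467577219, 0.09372584521770477), 69.30941009521484)
0.005 3878 [ 0.555 -0.202  0.012] ((0.5031296014785767, -0.24785944819450378), (0.0640895888209343, 0.09784305840730667), 69.07339477539062)
blue 228 [ 0.52682416 -0.22665193  0.16300737] ((0.5096502900123596, -0.25042852759361267), (0.043620266020298004, 0.021930446848273277), 68.9045181274414)
```

Request:
{"name": "apply_moves", "arguments": {
  "plan": [-0.02,0,-0.6,0,0,0,-0.6,0,0,0,-0.6,0,0,0,-0.4,0,0,0,-0.2,0,0,0,0,0,0,0,0,0]
}}

```text
time_s: 4.82
position: [0.5092, -0.2509, 0.1205]
tcp_rot: [[-0.935, 0.355, 0.002], [0.355, 0.935, -0.001], [-0.002, -0.001, -1.0]]
force: [-0.5, -0.2, 0.1]
opening: 1.0
grasp_force: 0.0
```

Request:
{"name": "apply_moves", "arguments": {
  "plan": [0,0,0,0,0,0,0,0,0,0,0,0,0,0,0,0,0,0,0,0,0,0,0,0],
  "grip": 0.0
}}

```text
time_s: 5.58
position: [0.509, -0.2506, 0.1199]
tcp_rot: [[-0.935, 0.355, 0.001], [0.355, 0.935, -0.001], [-0.001, -0.0, -1.0]]
force: [0.4, -0.0, -1.1]
opening: 0.514
grasp_force: 5.0
```

Request:
{"name": "apply_moves", "arguments": {
  "plan": [0,0,0,0,0,0,0,0,0,0,0.2,0,0,0,0.2,0,0,0,0.2,0,0,0,0.4,0,0,0,0.6,0,0,0,0.6,0,0,0,0,0,0,0,0,0],
  "grip": 0.03
}}

```text
time_s: 6.82
position: [0.5079, -0.2499, 0.229]
tcp_rot: [[-0.935, 0.355, -0.001], [0.355, 0.935, 0.001], [0.001, 0.0, -1.0]]
force: [-0.0, 0.9, -1.8]
opening: 0.489
grasp_force: 5.5
```

Request:
{"name": "apply_moves", "arguments": {
  "plan": [0,0,0.8,0,0,0,0.8,0,0,0,0,0],
  "grip": 0.015
}}

```text
time_s: 7.2
position: [0.5097, -0.2512, 0.3114]
tcp_rot: [[-0.935, 0.355, 0.004], [0.355, 0.935, -0.003], [-0.005, -0.001, -1.0]]
force: [-0.1, 0.2, -1.3]
opening: 0.494
grasp_force: 5.4
```

```bash
python3 - <<'E'
from h import *
P=np.load('P1.npy')
k=(abs(P[:,0]-.545)<.03)&(abs(P[:,1]+.058)<.03);Q=P[k]
top=Q[Q[:,2]>.085];print('cap',len(top),np.median(top[:,2]),Q[:,2].max(),cv2.minEnclosingCircle(top[:,:2].astype(np.float32)))
k=(abs(P[:,0]-.545)<.09)&(abs(P[:,1]+.058)<.05);Q=P[k];b=Q[(Q[:,2]>.045)&(Q[:,2]<.06)];print('block',np.median(b[:,2]),cv2.minAreaRect(b[:,:2].astype(np.float32)))
k=(abs(P[:,0]-.575)<.06)&(abs(P[:,1]-.1)<.06)&(P[:,2]>.045)&(P[:,2]<.06);b=P[k];print('cooler',np.median(b[:,2]),cv2.minAreaRect(b[:,:2].astype(np.float32)))
s=bot.read_state();im,d=bot.capture('wrist');C=cam('wrist',s);cv2.imwrite('pics/w3.png',im[:,:,::-1]);print(np.round(s['position'],4))
m,dd=bot.capture('side');cv2.imwrite('pics/s3.png',cv2.resize(m[60:300,220:460,::-1],(600,600)))
E
```

```text
cap 370 0.09172111894252291 0.09423215126534573 ((0.5432674288749695, -0.056809306144714355), 0.011327787302434444)
block 0.04954668594598308 ((0.5436179041862488, -0.0566105842590332), (0.05335486680269241, 0.13285748660564423), 87.31006622314453)
cooler 0.051355628294326106 ((0.5723180770874023, 0.10180424153804779), (0.06600068509578705, 0.06511347740888596), 14.858794212341309)
[ 0.5097 -0.2512  0.3114]
```

View pics/w3.png

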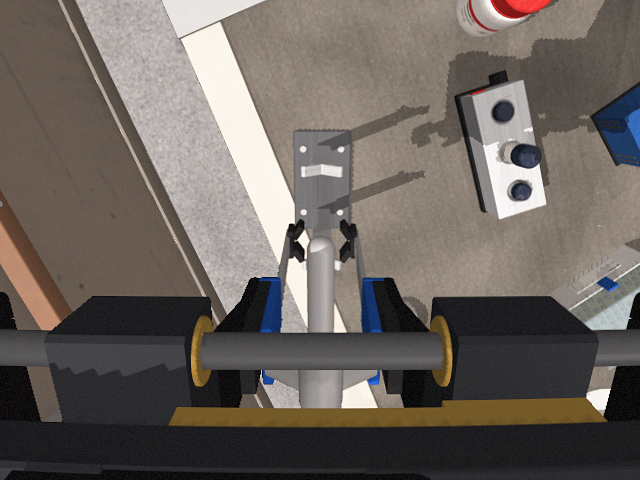

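The tongs hang straight in the gripper: plates at (270,330) and (372,330), jaws centred at column 321, pivot bar centred. Next I'll move over the vial.

Request:
{"name": "apply_moves", "arguments": {
  "plan": [0.086,0.468,0,0,0.1,0.6,0,0,0.1,0.6,0,0,0.1,0.6,0,0,0.1,0.6,0,0,0.1,0.6,0,0,0.1,0.4,0,0,0,0,-0.5,0,0,0,-0.6,0,0,0,-0.6,0,0,0,0,0,0,0,0,0]
}}

```text
time_s: 8.8
position: [0.5428, -0.057, 0.2242]
tcp_rot: [[-0.935, 0.355, -0.001], [0.355, 0.935, 0.0], [0.001, -0.0, -1.0]]
force: [0.7, 0.2, -1.5]
opening: 0.491
grasp_force: 5.4
```

```bash
python3 - <<'E'
from h import *
s=bot.read_state();im,d=bot.capture('wrist');C=cam('wrist',s);cv2.imwrite('pics/w4.png',im[:,:,::-1]);print(np.round(s['position'],4),s['opening'])
m,dd=bot.capture('side');cv2.imwrite('pics/s4.png',cv2.resize(m[120:320,200:400,::-1],(400,400)))
a=cv2.resize(im[60:360,170:470,::-1],(400,400));cv2.imwrite('pics/c4.png',np.hstack([a,cv2.imread('pics/s4.png')]))
for t in('vial_mid','tongs_foot','tongs_grip'):
    for n,CC in(('wrist',C),('side',cam('side'))):
        for q in bot.pinpoint(n,t)[:1]: print(n,t,round(q['p'],2),px(q),pt(CC,px(q),dict(vial_mid=.054,tongs_foot=s['position'][2]-.079,tongs_grip=s['position'][2]+.02)[t]).round(4))
v,u=np.mgrid[0:480,0:640];k=d>0;P=dep(C,np.c_[u[k],v[k]],d[k])
k=(abs(P[:,0]-.545)<.02)&(abs(P[:,1]+.058)<.02)&(P[:,2]>.07)&(P[:,2]<.098);top=P[k]
print('cap',len(top),np.sort(top[:,2])[-20:-1:6],top.min(0),top.max(0))
E
```

```text
[ 0.5428 -0.057   0.2242] 0.4913558495968732
wrist vial_mid 0.79 [322.304 211.824] [[ 0.5447 -0.0562  0.054 ]]
side vial_mid 0.62 [307.2   265.488] [[ 0.5441 -0.0539  0.054 ]]
wrist tongs_foot 0.25 [308.928 157.296] [[ 0.4907 -0.0442  0.1452]]
side tongs_foot 0.77 [309.12  223.776] [[ 0.5365 -0.0656  0.1452]]
cap 800 [0.09341651 0.09348549 0.0935843  0.09389196] [ 0.53221048 -0.06693007  0.07244003] [ 0.55444597 -0.0449494   0.09450721]
```

View pics/c4.png

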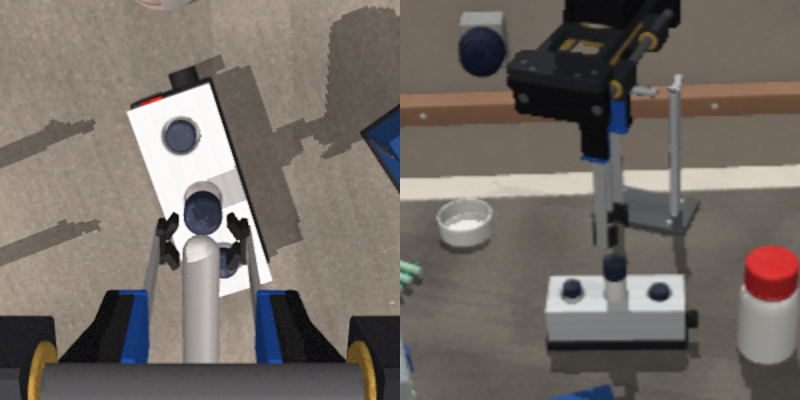

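The crop shows the cap at (203,213), midway between the jaws at columns 167 and 238, so the tongs are aligned. Lowering.

Request:
{"name": "apply_moves", "arguments": {
  "plan": [0,0,-0.4,0,0,0,-0.3,0,0,0,-0.1,0,0,0,-0.1,0,0,0,-0.04,0,0,0,0,0,0,0,0,0]
}}

```text
time_s: 10.07
position: [0.5431, -0.0571, 0.1779]
tcp_rot: [[-0.935, 0.355, 0.001], [0.355, 0.935, -0.0], [-0.001, 0.0, -1.0]]
force: [-0.8, 1.0, -1.2]
opening: 0.495
grasp_force: 5.4
```

Request:
{"name": "apply_moves", "arguments": {
  "plan": [0,0,-0.04,0,0,0,0,0,0,0,0,0]
}}

```text
time_s: 10.45
position: [0.5429, -0.057, 0.1756]
tcp_rot: [[-0.935, 0.355, 0.0], [0.355, 0.935, 0.0], [-0.0, 0.0, -1.0]]
force: [0.2, -0.0, -0.9]
opening: 0.494
grasp_force: 5.4
```

Request:
{"name": "apply_moves", "arguments": {
  "plan": [0,0,-0.04,0,0,0,0,0,0,0,0,0]
}}

```text
time_s: 10.82
position: [0.5429, -0.057, 0.1735]
tcp_rot: [[-0.935, 0.355, -0.0], [0.355, 0.935, -0.0], [0.0, -0.0, -1.0]]
force: [-0.3, 0.8, -1.8]
opening: 0.496
grasp_force: 5.4
```

Request:
{"name": "apply_moves", "arguments": {
  "plan": [0,0,-0.02,0,0,0,0,0,0,0,0,0]
}}

```text
time_s: 11.2
position: [0.5429, -0.0569, 0.1726]
tcp_rot: [[-0.935, 0.355, 0.0], [0.355, 0.935, 0.0], [0.0, 0.0, -1.0]]
force: [-0.1, 0.2, -1.3]
opening: 0.494
grasp_force: 5.4
```

Request:
{"name": "apply_moves", "arguments": {
  "plan": [0,0,-0.02,0,0,0,0,0,0,0,0,0]
}}

```text
time_s: 11.58
position: [0.5429, -0.057, 0.1715]
tcp_rot: [[-0.935, 0.355, -0.0], [0.355, 0.935, 0.0], [0.0, -0.0, -1.0]]
force: [0.2, -0.1, -0.7]
opening: 0.499
grasp_force: 5.4
```

Request:
{"name": "apply_moves", "arguments": {
  "plan": [0,0,-0.02,0,0,0,0,0,0,0,0,0]
}}

```text
time_s: 11.95
position: [0.5432, -0.0571, 0.171]
tcp_rot: [[-0.935, 0.355, 0.001], [0.355, 0.935, -0.0], [-0.001, 0.0, -1.0]]
force: [-0.3, 0.1, 3.3]
opening: 0.499
grasp_force: 4.5
```

Request:
{"name": "apply_moves", "arguments": {
  "plan": [0,0,0,0,0,0,0,0,0,0,0,0,0,0,0,0],
  "grip": 0.2
}}

```text
time_s: 12.45
position: [0.5428, -0.0569, 0.1705]
tcp_rot: [[-0.935, 0.355, -0.0], [0.355, 0.935, 0.0], [0.0, 0.0, -1.0]]
force: [-0.3, -0.7, 1.1]
opening: 0.457
grasp_force: 30.0
```

Request:
{"name": "apply_moves", "arguments": {
  "plan": [0,0,0,0,0,0,0,0,0,0,0,0],
  "grip": 1
}}

```text
time_s: 12.82
position: [0.5428, -0.0569, 0.1705]
tcp_rot: [[-0.935, 0.355, -0.0], [0.355, 0.935, 0.0], [0.0, 0.0, -1.0]]
force: [0.1, -0.7, 2.1]
opening: 0.453
grasp_force: 30.0
```

Request:
{"name": "apply_moves", "arguments": {
  "plan": [0,0,0.1,0,0,0,0.2,0,0,0,0.3,0,0,0,0.4,0,0,0,0.4,0,0,0,0.2,0,0,0,0,0,0,0,0,0,0,0,0,0]
}}

```text
time_s: 13.95
position: [0.5423, -0.0568, 0.2497]
tcp_rot: [[-0.935, 0.355, -0.002], [0.355, 0.935, 0.001], [0.002, -0.0, -1.0]]
force: [0.6, 0.7, -1.1]
opening: 0.456
grasp_force: 30.0
```

```bash
python3 - <<'E'
from h import *
s=bot.read_state();im,d=bot.capture('wrist');C=cam('wrist',s);print(np.round(s['position'],4),s['opening'],s['force'])
m,dd=bot.capture('side')
cv2.imwrite('pics/c5.png',np.hstack([cv2.resize(im[60:360,170:470,::-1],(400,400)),cv2.resize(m[120:320,200:400,::-1],(400,400))]))
for q in bot.pinpoint('wrist','cooler_hole')[:2]: print(q['p'],px(q),pt(C,px(q),.052))
for q in bot.pinpoint('side','cooler_hole')[:2]: print('side',q['p'],px(q),pt(cam('side'),px(q),.052))
for q in bot.pinpoint('side','vial_mid')[:2]: print('vial',q['p'],px(q),pt(cam('side'),px(q),.124))
v,u=np.mgrid[0:480,0:640];k=d>0;P=dep(C,np.c_[u[k],v[k]],d[k])
k=(abs(P[:,0]-.575)<.06)&(abs(P[:,1]-.1)<.06)&(P[:,2]>.045)&(P[:,2]<.06);b=P[k];print('cooler',len(b),np.median(b[:,2]),cv2.minAreaRect(b[:,:2].astype(np.float32)))
E
```

```text
[ 0.5423 -0.0568  0.2497] 0.4555888033637229 [ 0.60492054  0.74495729 -1.12630942]
0.74 [499.776 171.984] [[0.57209372 0.10067588 0.052     ]]
0.74 [296.704  37.92 ] [[ 0.40826819 -0.02641335  0.052     ]]
side 0.79 [290.496 329.376] [[0.57256031 0.1012395  0.052     ]]
vial 0.56 [304.128 232.992] [[ 0.5466465  -0.06603976  0.124     ]]
cooler 4952 0.051455274265053724 ((0.5720316767692566, 0.1022210419178009), (0.06579004228115082, 0.06514474004507065), 16.030527114868164)
```

View pics/c5.png

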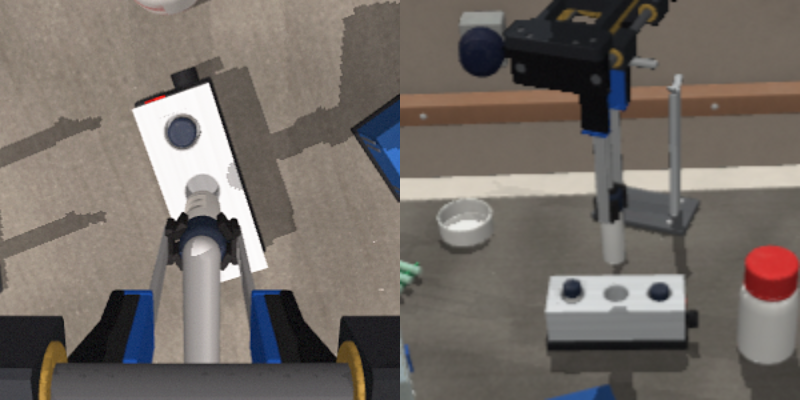

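The vial hangs clear above the heater, and its bore at (615,293) in the right crop is empty. Now I'll carry it over the cooler.

Request:
{"name": "apply_moves", "arguments": {
  "plan": [0.062,0.172,0,0,0.1,0.5,0,0,0.1,0.5,0,0,0.1,0.5,0,0,0.1,0.5,0,0,0.1,0.5,0,0,0,0.3,0,0,0,0.2,-0.2,0,0,0,-0.3,0,0,0,-0.16,0,0,0,0,0,0,0,0,0]
}}

```text
time_s: 15.7
position: [0.5713, 0.1011, 0.2177]
tcp_rot: [[-0.935, 0.356, 0.0], [0.356, 0.935, -0.0], [-0.0, 0.0, -1.0]]
force: [-0.2, 0.1, -1.3]
opening: 0.456
grasp_force: 30.0
```

```bash
cat > l6.py <<'E'
from h import *
from scipy.optimize import least_squares
s=bot.read_state();im,d=bot.capture('wrist');C=cam('wrist',s);cv2.imwrite('pics/w6.png',im[:,:,::-1]);print(np.round(s['position'],4),np.round(s['force'],1))
m,dd=bot.capture('side');CS=cam('side');cv2.imwrite('pics/side6.png',m[:,:,::-1])
cv2.imwrite('pics/c6.png',np.hstack([cv2.resize(im[60:260,220:420,::-1],(400,400)),cv2.resize(m[240:380,220:360,::-1],(400,400))]))
v,u=np.mgrid[0:480,0:640]
for nm,I,CC,D in(('w',im,C,d),('s',m,CS,dd)):
    k=D>0;P=dep(CC,np.c_[u[k],v[k]],D[k]);rgb=I[k].astype(int)
    near=(np.hypot(P[:,0]-.572,P[:,1]-.1015)<.022)
    g=near&(P[:,2]>.064)&(P[:,2]<.11)&(rgb.min(1)>90)
    o=CC[4][:2,3]
    Q=P[g]; 
    f=lambda x:np.hypot(Q[:,0]-x[0]-x[2]*(Q[:,2]-.06),Q[:,1]-x[1]-x[3]*(Q[:,2]-.06))-.0105
    if len(Q)>30:
        r=least_squares(f,[.572,.1015,0,0],loss='soft_l1',f_scale=.001);print(nm,'vial',len(Q),r.x.round(4),np.abs(r.fun).mean().round(4),Q[:,2].min().round(4))
        h=lambda x:np.hypot(Q[:,0]-x[0],Q[:,1]-x[1])-.0105
        r=least_squares(h,[.572,.1015],loss='soft_l1',f_scale=.001);print(nm,'vial upright',r.x.round(4),np.abs(r.fun).mean().round(4))
    b=P[(abs(P[:,0]-.575)<.06)&(abs(P[:,1]-.1)<.06)&(P[:,2]>.045)&(P[:,2]<.056)];print(nm,'block',len(b),np.median(b[:,2]),cv2.minAreaRect(b[:,:2].astype(np.float32)))
E
python3 l6.py
```

```text
[0.5713 0.1011 0.2177] [-0.2  0.1 -1.3]
w vial 371 [ 0.5722  0.1019  0.0042 -0.007 ] 0.0001 0.0641
w vial upright [0.5724 0.1017] 0.0001
w block 3921 0.051567078022317525 ((0.5719056129455566, 0.10243731737136841), (0.06421776115894318, 0.06435750424861908), 15.833035469055176)
s vial 239 [ 0.5729  0.1012  0.006  -0.    ] 0.0006 0.064
s vial upright [0.5731 0.1011] 0.0006
s block 1032 0.052516173822581225 ((0.5725002884864807, 0.10239109396934509), (0.0642704963684082, 0.0661139264702797), 16.446876525878906)
```

View pics/c6.png

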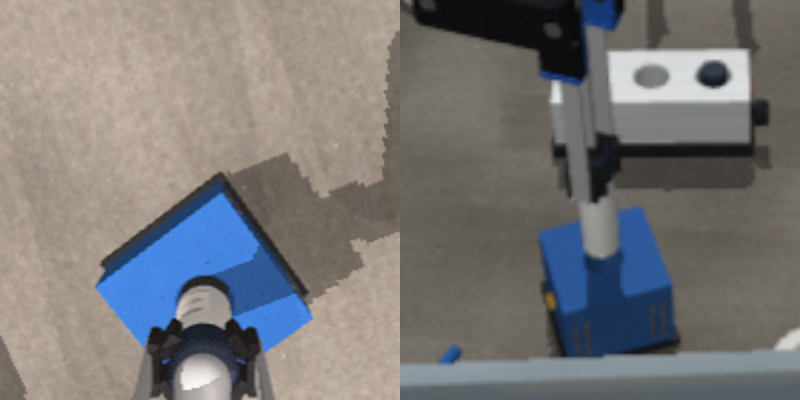

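The left crop shows the vial over the bore; the side crop agrees. Fits in both cameras put it about 0.8 mm short in y, so I'll correct that and feel my way in.

Request:
{"name": "apply_moves", "arguments": {
  "plan": [-0.008,0.015,0,0,0,0,-0.1,0,0,0,-0.08,0,0,0,0,0,0,0,0,0]
}}

```text
time_s: 16.42
position: [0.5706, 0.1024, 0.2085]
tcp_rot: [[-0.935, 0.355, -0.0], [0.355, 0.935, -0.0], [0.0, -0.0, -1.0]]
force: [-0.7, 0.4, -1.8]
opening: 0.452
grasp_force: 30.0
```

Request:
{"name": "apply_moves", "arguments": {
  "plan": [0,0,-0.02,0,0,0,-0.02,0,0,0,0,0]
}}

```text
time_s: 16.8
position: [0.5706, 0.1024, 0.2065]
tcp_rot: [[-0.935, 0.355, -0.0], [0.355, 0.935, -0.0], [0.0, -0.0, -1.0]]
force: [0.3, -0.1, -0.7]
opening: 0.455
grasp_force: 30.0
```

Request:
{"name": "apply_moves", "arguments": {
  "plan": [0,0,-0.02,0,0,0,0,0,0,0,0,0]
}}

```text
time_s: 17.18
position: [0.5706, 0.1024, 0.2055]
tcp_rot: [[-0.935, 0.355, -0.0], [0.355, 0.935, -0.0], [0.0, -0.0, -1.0]]
force: [-0.5, 0.1, -1.7]
opening: 0.455
grasp_force: 30.0
```

Request:
{"name": "apply_moves", "arguments": {
  "plan": [0,0,-0.02,0,0,0,0,0,0,0,0,0]
}}

```text
time_s: 17.55
position: [0.5705, 0.1024, 0.2045]
tcp_rot: [[-0.935, 0.355, -0.0], [0.355, 0.935, -0.0], [0.0, -0.0, -1.0]]
force: [-0.4, -0.3, -1.7]
opening: 0.455
grasp_force: 30.0
```

Request:
{"name": "apply_moves", "arguments": {
  "plan": [0,0,-0.02,0,0,0,0,0,0,0,0,0]
}}

```text
time_s: 17.92
position: [0.5706, 0.1024, 0.2035]
tcp_rot: [[-0.935, 0.355, -0.0], [0.355, 0.935, -0.0], [0.0, -0.0, -1.0]]
force: [0.3, -0.8, -1.6]
opening: 0.456
grasp_force: 30.0
```

Request:
{"name": "apply_moves", "arguments": {
  "plan": [0,0,-0.02,0,0,0,0,0,0,0,0,0]
}}

```text
time_s: 18.3
position: [0.5706, 0.1024, 0.2025]
tcp_rot: [[-0.935, 0.355, -0.0], [0.355, 0.935, -0.0], [0.0, -0.0, -1.0]]
force: [-0.1, 0.3, -1.5]
opening: 0.453
grasp_force: 30.0
```

No contact force, and the underside should now be about 5 mm below the mouth, so it's in the bore. Going on.

Request:
{"name": "apply_moves", "arguments": {
  "plan": [0,0,-0.04,0,0,0,0,0,0,0,0,0]
}}

```text
time_s: 18.68
position: [0.5706, 0.1023, 0.2005]
tcp_rot: [[-0.935, 0.355, -0.0], [0.355, 0.935, -0.0], [0.0, -0.0, -1.0]]
force: [-0.4, 0.1, -1.5]
opening: 0.457
grasp_force: 30.0
```

Request:
{"name": "apply_moves", "arguments": {
  "plan": [0,0,-0.04,0,0,0,0,0,0,0,0,0]
}}

```text
time_s: 19.05
position: [0.5705, 0.1024, 0.1985]
tcp_rot: [[-0.935, 0.355, -0.0], [0.355, 0.935, -0.0], [0.0, -0.0, -1.0]]
force: [0.2, 0.3, -1.5]
opening: 0.455
grasp_force: 30.0
```

Request:
{"name": "apply_moves", "arguments": {
  "plan": [0,0,-0.04,0,0,0,0,0,0,0,0,0]
}}

```text
time_s: 19.42
position: [0.5705, 0.1023, 0.1964]
tcp_rot: [[-0.935, 0.355, -0.0], [0.355, 0.935, -0.0], [0.0, -0.0, -1.0]]
force: [-0.5, -0.6, -2.0]
opening: 0.455
grasp_force: 30.0
```

Request:
{"name": "apply_moves", "arguments": {
  "plan": [0,0,-0.04,0,0,0,0,0,0,0,0,0]
}}

```text
time_s: 19.8
position: [0.5704, 0.1023, 0.1944]
tcp_rot: [[-0.935, 0.355, -0.0], [0.355, 0.935, -0.0], [0.0, -0.0, -1.0]]
force: [0.4, -1.9, -2.5]
opening: 0.453
grasp_force: 30.0
```

Request:
{"name": "apply_moves", "arguments": {
  "plan": [0,0,-0.04,0,0,0,0,0,0,0,0,0]
}}

```text
time_s: 20.18
position: [0.5705, 0.1023, 0.1924]
tcp_rot: [[-0.935, 0.355, -0.0], [0.355, 0.935, -0.0], [0.0, -0.0, -1.0]]
force: [0.2, -1.6, -1.0]
opening: 0.455
grasp_force: 30.0
```

Request:
{"name": "apply_moves", "arguments": {
  "plan": [0,0,-0.04,0,0,0,0,0,0,0,0,0]
}}

```text
time_s: 20.55
position: [0.5705, 0.1023, 0.1904]
tcp_rot: [[-0.935, 0.355, -0.0], [0.355, 0.935, -0.0], [0.0, -0.0, -1.0]]
force: [-1.1, -0.8, -1.1]
opening: 0.457
grasp_force: 30.0
```

Request:
{"name": "apply_moves", "arguments": {
  "plan": [0,0,-0.02,0,0,0,0,0,0,0,0,0]
}}

```text
time_s: 20.92
position: [0.5705, 0.1024, 0.1895]
tcp_rot: [[-0.935, 0.355, -0.0], [0.355, 0.935, -0.0], [0.0, -0.0, -1.0]]
force: [-0.3, -1.6, -0.2]
opening: 0.453
grasp_force: 30.0
```

Clip drag is beginning to show. From here 1 mm steps.

Request:
{"name": "apply_moves", "arguments": {
  "plan": [0,0,-0.02,0,0,0,0,0,0,0,0,0]
}}

```text
time_s: 21.3
position: [0.5706, 0.1024, 0.1885]
tcp_rot: [[-0.935, 0.355, -0.0], [0.355, 0.935, -0.0], [0.0, -0.0, -1.0]]
force: [-0.6, -1.6, 0.5]
opening: 0.457
grasp_force: 30.0
```

Request:
{"name": "apply_moves", "arguments": {
  "plan": [0,0,-0.02,0,0,0,0,0,0,0,0,0]
}}

```text
time_s: 21.68
position: [0.5706, 0.1024, 0.1875]
tcp_rot: [[-0.935, 0.355, -0.0], [0.355, 0.935, -0.0], [-0.0, -0.0, -1.0]]
force: [-0.8, -0.9, -0.6]
opening: 0.461
grasp_force: 30.0
```

Request:
{"name": "apply_moves", "arguments": {
  "plan": [0,0,-0.02,0,0,0,0,0,0,0,0,0]
}}

```text
time_s: 22.05
position: [0.5706, 0.1024, 0.1865]
tcp_rot: [[-0.935, 0.355, -0.0], [0.355, 0.935, -0.0], [0.0, -0.0, -1.0]]
force: [-0.4, -1.2, 0.0]
opening: 0.456
grasp_force: 30.0
```

Request:
{"name": "apply_moves", "arguments": {
  "plan": [0,0,-0.02,0,0,0,0,0]
}}

```text
time_s: 22.3
position: [0.5706, 0.1024, 0.1855]
tcp_rot: [[-0.935, 0.355, -0.0], [0.355, 0.935, -0.0], [0.0, -0.0, -1.0]]
force: [-1.1, -0.7, 1.3]
opening: 0.453
grasp_force: 30.0
```

Request:
{"name": "apply_moves", "arguments": {
  "plan": [0,0,-0.02,0,0,0,0,0]
}}

```text
time_s: 22.55
position: [0.5706, 0.1024, 0.1844]
tcp_rot: [[-0.935, 0.355, -0.0], [0.355, 0.935, 0.0], [0.0, -0.0, -1.0]]
force: [-1.0, -0.9, 0.2]
opening: 0.456
grasp_force: 30.0
```

Request:
{"name": "apply_moves", "arguments": {
  "plan": [0,0,-0.02,0,0,0,0,0]
}}

```text
time_s: 22.8
position: [0.5706, 0.1024, 0.1834]
tcp_rot: [[-0.935, 0.355, -0.0], [0.355, 0.935, 0.0], [0.0, -0.0, -1.0]]
force: [0.0, -0.7, 0.6]
opening: 0.452
grasp_force: 30.0
```

Request:
{"name": "apply_moves", "arguments": {
  "plan": [0,0,-0.02,0,0,0,0,0]
}}

```text
time_s: 23.05
position: [0.5705, 0.1024, 0.1824]
tcp_rot: [[-0.935, 0.355, -0.0], [0.355, 0.935, 0.0], [0.0, -0.0, -1.0]]
force: [-0.1, -1.8, -0.3]
opening: 0.456
grasp_force: 30.0
```

Request:
{"name": "apply_moves", "arguments": {
  "plan": [0,0,-0.02,0,0,0,0,0]
}}

```text
time_s: 23.3
position: [0.5706, 0.1024, 0.1814]
tcp_rot: [[-0.935, 0.355, -0.0], [0.355, 0.935, -0.0], [0.0, -0.0, -1.0]]
force: [-1.3, -0.9, 0.1]
opening: 0.459
grasp_force: 30.0
```

Request:
{"name": "apply_moves", "arguments": {
  "plan": [0,0,-0.02,0,0,0,0,0]
}}

```text
time_s: 23.55
position: [0.5705, 0.1024, 0.1804]
tcp_rot: [[-0.935, 0.355, -0.0], [0.355, 0.935, -0.0], [0.0, -0.0, -1.0]]
force: [-2.0, -0.4, -0.4]
opening: 0.455
grasp_force: 30.0
```

Request:
{"name": "apply_moves", "arguments": {
  "plan": [0,0,-0.02,0,0,0,0,0]
}}

```text
time_s: 23.8
position: [0.5705, 0.1024, 0.1795]
tcp_rot: [[-0.935, 0.355, -0.0], [0.355, 0.935, 0.0], [0.0, -0.0, -1.0]]
force: [-1.5, -0.7, 0.2]
opening: 0.454
grasp_force: 30.0
```

Request:
{"name": "apply_moves", "arguments": {
  "plan": [0,0,-0.02,0,0,0,0,0]
}}

```text
time_s: 24.05
position: [0.5705, 0.1024, 0.1784]
tcp_rot: [[-0.935, 0.355, -0.0], [0.355, 0.935, 0.0], [0.0, -0.0, -1.0]]
force: [-1.6, -0.7, -0.3]
opening: 0.456
grasp_force: 30.0
```

Request:
{"name": "apply_moves", "arguments": {
  "plan": [0,0,-0.02,0,0,0,0,0]
}}

```text
time_s: 24.3
position: [0.5706, 0.1024, 0.1774]
tcp_rot: [[-0.935, 0.355, -0.0], [0.355, 0.935, 0.0], [0.0, -0.0, -1.0]]
force: [-0.9, -0.4, 0.3]
opening: 0.458
grasp_force: 30.0
```

Request:
{"name": "apply_moves", "arguments": {
  "plan": [0,0,-0.02,0,0,0,0,0]
}}

```text
time_s: 24.55
position: [0.5705, 0.1024, 0.1764]
tcp_rot: [[-0.935, 0.355, -0.0], [0.355, 0.935, 0.0], [0.0, -0.0, -1.0]]
force: [-1.2, -2.1, -0.1]
opening: 0.456
grasp_force: 30.0
```

Request:
{"name": "apply_moves", "arguments": {
  "plan": [0,0,-0.02,0,0,0,0,0]
}}

```text
time_s: 24.8
position: [0.5705, 0.1024, 0.1754]
tcp_rot: [[-0.935, 0.355, -0.0], [0.355, 0.935, 0.0], [0.0, -0.0, -1.0]]
force: [-0.7, -0.6, -0.4]
opening: 0.456
grasp_force: 30.0
```

Request:
{"name": "apply_moves", "arguments": {
  "plan": [0,0,-0.02,0,0,0,0,0]
}}

```text
time_s: 25.05
position: [0.5706, 0.1024, 0.1744]
tcp_rot: [[-0.935, 0.355, -0.0], [0.355, 0.935, -0.0], [0.0, -0.0, -1.0]]
force: [-1.0, -1.0, -0.2]
opening: 0.454
grasp_force: 30.0
```

Request:
{"name": "apply_moves", "arguments": {
  "plan": [0,0,-0.02,0,0,0,0,0]
}}

```text
time_s: 25.3
position: [0.5705, 0.1024, 0.1734]
tcp_rot: [[-0.935, 0.355, -0.0], [0.355, 0.935, 0.0], [0.0, -0.0, -1.0]]
force: [-1.5, -2.4, -0.6]
opening: 0.454
grasp_force: 30.0
```

Request:
{"name": "apply_moves", "arguments": {
  "plan": [0,0,-0.02,0,0,0,0,0]
}}

```text
time_s: 25.55
position: [0.5707, 0.1024, 0.1733]
tcp_rot: [[-0.935, 0.355, 0.001], [0.355, 0.935, 0.0], [-0.001, 0.0, -1.0]]
force: [-1.8, -1.2, 5.7]
opening: 0.454
grasp_force: 30.0
```

Request:
{"name": "apply_moves", "arguments": {
  "plan": [0,0,-0.02,0,0,0,0,0]
}}

```text
time_s: 25.8
position: [0.571, 0.1025, 0.1733]
tcp_rot: [[-0.935, 0.355, 0.001], [0.355, 0.935, 0.0], [-0.001, 0.001, -1.0]]
force: [-2.4, -0.7, 9.8]
opening: 0.453
grasp_force: 30.0
```

Request:
{"name": "apply_moves", "arguments": {
  "plan": [0,0,-0.02,0,0,0,0,0]
}}

```text
time_s: 26.05
position: [0.5713, 0.1025, 0.1732]
tcp_rot: [[-0.935, 0.355, 0.003], [0.355, 0.935, 0.0], [-0.002, 0.001, -1.0]]
force: [-3.1, -0.5, 13.7]
opening: 0.454
grasp_force: 30.0
```

It bears firmly on the stop, at a stiff 4 N per mm. I'll ease off 2 mm, hold, then let the tongs spring open.

Request:
{"name": "apply_moves", "arguments": {
  "plan": [0,0,0.04,0,0,0,0,0,0,0,0,0,0,0,0,0]
}}

```text
time_s: 26.55
position: [0.571, 0.1025, 0.1733]
tcp_rot: [[-0.935, 0.355, 0.001], [0.355, 0.935, 0.0], [-0.001, 0.001, -1.0]]
force: [-1.7, -1.7, 7.3]
opening: 0.455
grasp_force: 30.0
```

Request:
{"name": "apply_moves", "arguments": {
  "plan": [0,0,0,0,0,0,0,0,0,0,0,0,0,0,0,0],
  "grip": 0.0
}}

```text
time_s: 27.05
position: [0.5722, 0.1025, 0.1738]
tcp_rot: [[-0.935, 0.355, 0.004], [0.355, 0.935, 0.0], [-0.004, 0.002, -1.0]]
force: [-1.1, -0.8, 7.4]
opening: 0.502
grasp_force: 5.7
```

Request:
{"name": "apply_moves", "arguments": {
  "plan": [0,0,0.04,0,0,0,0.04,0,0,0,0.1,0,0,0,0.2,0,0,0,0.3,0,0,0,0.4,0,0,0,0,0,0,0,0,0]
}}

```text
time_s: 28.05
position: [0.5703, 0.1024, 0.2266]
tcp_rot: [[-0.935, 0.355, -0.0], [0.355, 0.935, 0.0], [0.0, -0.0, -1.0]]
force: [-0.6, 0.2, -1.1]
opening: 0.5
grasp_force: 5.4
```

```bash
python3 - <<'E'
from h import *
s=bot.read_state();im,d=bot.capture('wrist');C=cam('wrist',s);print(np.round(s['position'],4),s['opening'],np.round(s['force'],1))
m,dd=bot.capture('side')
cv2.imwrite('pics/c7.png',np.hstack([cv2.resize(im[60:360,170:470,::-1],(400,400)),cv2.resize(m[190:390,200:400,::-1],(400,400))]))
v,u=np.mgrid[0:480,0:640];k=d>0;P=dep(C,np.c_[u[k],v[k]],d[k])
k=(np.hypot(P[:,0]-.572,P[:,1]-.102)<.02)&(P[:,2]>.06)&(P[:,2]<.13);Q=P[k];print(len(Q),np.sort(Q[:,2])[-30::10] if len(Q) else '')
for q in bot.pinpoint('wrist','tongs_pivot')[:2]: print(q['p'],px(q),pt(C,px(q),s['position'][2]+.052))
E
```

```text
[0.5703 0.1024 0.2266] 0.499843081363968 [-0.6  0.2 -1.1]
932 [0.12773524 0.12894762 0.12944168]
0.65 [317.888 381.792] [[0.57194643 0.10120136 0.27857902]]
```

View pics/c7.png

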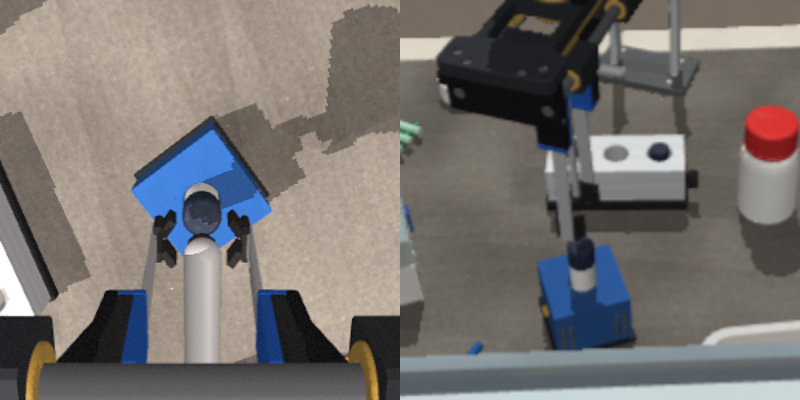

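The vial stands released in the cooler, cap at (202,210) left and (581,252) right, and the open jaws are clear of it. Now back to the stand.

Request:
{"name": "apply_moves", "arguments": {
  "plan": [0,0,0.8,0,0,0,0.8,0,-0.14,-0.8,0,0,-0.14,-0.8,0,0,-0.14,-0.8,0,0,-0.14,-0.8,0,0,-0.14,-0.8,0,0,-0.14,-0.8,0,0,-0.14,-0.8,0,0,-0.14,-0.8,0,0,-0.12,-0.655,0,0,0,0,0,0]
}}

```text
time_s: 29.7
position: [0.508, -0.2527, 0.3057]
tcp_rot: [[-0.934, 0.358, -0.001], [0.358, 0.934, 0.0], [0.001, -0.0, -1.0]]
force: [-0.3, 0.9, -1.4]
opening: 0.503
grasp_force: 5.4
```

Request:
{"name": "apply_moves", "arguments": {
  "plan": [0,0,0,0,0,0,0,0]
}}

```text
time_s: 29.95
position: [0.5086, -0.2491, 0.3063]
tcp_rot: [[-0.935, 0.354, -0.001], [0.354, 0.935, 0.001], [0.001, 0.001, -1.0]]
force: [-0.4, 0.3, -1.9]
opening: 0.501
grasp_force: 5.4
```

```bash
python3 - <<'E'
from h import *
s=bot.read_state();im,d=bot.capture('wrist');C=cam('wrist',s);print(np.round(s['position'],4),s['opening'])
m,dd=bot.capture('side')
cv2.imwrite('pics/c8.png',np.hstack([cv2.resize(im[:,:,::-1],(533,400)),cv2.resize(m[70:270,240:373,::-1],(266,400))]))
v,u=np.mgrid[0:480,0:640];k=d>0;P=dep(C,np.c_[u[k],v[k]],d[k])
a=(abs(P[:,0]-.51)<.1)&(abs(P[:,1]+.25)<.09)
b=P[a&(P[:,2]>.005)&(P[:,2]<.012)];print('base',len(b),cv2.minAreaRect(b[:,:2].astype(np.float32)))
b=P[a&(P[:,2]>.165)&(P[:,2]<.19)];print('posts',len(b),b.min(0) if len(b) else '',b.max(0) if len(b) else '')
z=s['position'][2]
b=P[a&(P[:,2]>z+.035)&(P[:,2]<z+.075)];print('pin',len(b),b.max(0) if len(b) else '',cv2.minAreaRect(b[:,:2].astype(np.float32)) if len(b) else '')
E
```

```text
[ 0.5086 -0.2491  0.3063] 0.5005087779882357
base 4126 ((0.5100948810577393, -0.25052905082702637), (0.06400686502456665, 0.11219748854637146), 69.29637145996094)
posts 596 [ 0.46781341 -0.27824213  0.16516452] [ 0.55197126 -0.22269891  0.17940619]
pin 12142 [ 0.53790232 -0.16113841  0.38130586] ((0.49331048130989075, -0.2429770529270172), (0.16181950271129608, 0.05853378400206566), 69.7342758178711)
```

View pics/c8.png

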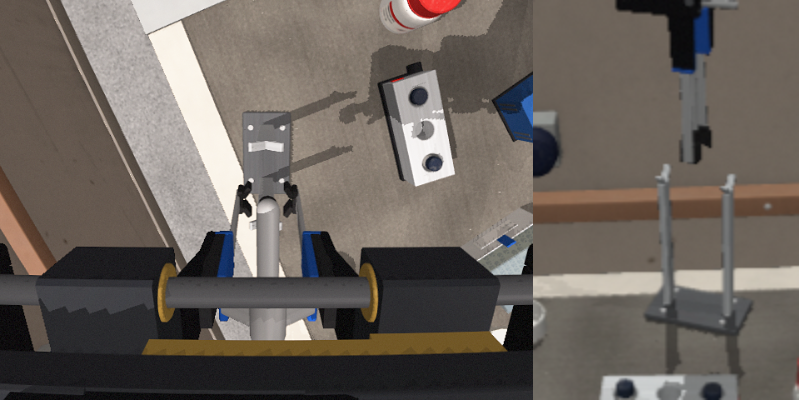

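The pin at column 267 lines up with the stand's posts, and the yaw matches. Lowering into the notches.

Request:
{"name": "apply_moves", "arguments": {
  "plan": [0,0,-0.6,0,0,0,-0.8,0,0,0,-0.8,0,0,0,-0.6,0,0,0,-0.3,0,0,0,-0.2,0,0,0,-0.2,0,0,0,0,0,0,0,0,0]
}}

```text
time_s: 31.18
position: [0.509, -0.2507, 0.1322]
tcp_rot: [[-0.935, 0.355, 0.001], [0.355, 0.935, -0.001], [-0.001, -0.0, -1.0]]
force: [0.1, -0.3, -1.8]
opening: 0.501
grasp_force: 5.4
```

Request:
{"name": "apply_moves", "arguments": {
  "plan": [0,0,-0.08,0,0,0,-0.06,0,0,0,0,0,0,0,0,0]
}}

```text
time_s: 31.68
position: [0.5086, -0.2504, 0.1246]
tcp_rot: [[-0.935, 0.355, 0.0], [0.355, 0.935, -0.0], [-0.0, -0.0, -1.0]]
force: [0.1, -0.0, -1.2]
opening: 0.501
grasp_force: 5.4
```

Request:
{"name": "apply_moves", "arguments": {
  "plan": [0,0,-0.04,0,0,0,0,0,0,0,0,0]
}}

```text
time_s: 32.05
position: [0.5086, -0.2504, 0.1225]
tcp_rot: [[-0.935, 0.355, -0.0], [0.355, 0.935, 0.0], [0.0, 0.0, -1.0]]
force: [0.3, -0.2, -0.6]
opening: 0.505
grasp_force: 5.4
```

Request:
{"name": "apply_moves", "arguments": {
  "plan": [0,0,-0.03,0,0,0,0,0,0,0,0,0]
}}

```text
time_s: 32.42
position: [0.5086, -0.2503, 0.121]
tcp_rot: [[-0.935, 0.355, -0.0], [0.355, 0.935, 0.0], [0.0, 0.0, -1.0]]
force: [0.2, 0.7, -0.8]
opening: 0.504
grasp_force: 5.4
```

Request:
{"name": "apply_moves", "arguments": {
  "plan": [0,0,-0.02,0,0,0,0,0,0,0,0,0]
}}

```text
time_s: 32.8
position: [0.5087, -0.2505, 0.1202]
tcp_rot: [[-0.935, 0.355, 0.0], [0.355, 0.935, -0.0], [-0.0, -0.0, -1.0]]
force: [-0.4, -0.0, -0.2]
opening: 0.503
grasp_force: 5.2
```

Request:
{"name": "apply_moves", "arguments": {
  "plan": [0,0,-0.01,0,0,0,0,0,0,0,0,0],
  "grip": -0.1
}}

```text
time_s: 33.17
position: [0.509, -0.2508, 0.1203]
tcp_rot: [[-0.935, 0.355, 0.001], [0.355, 0.935, -0.001], [-0.001, -0.001, -1.0]]
force: [-0.4, -0.3, 5.9]
opening: 0.544
grasp_force: 5.8
```

Request:
{"name": "apply_moves", "arguments": {
  "plan": [0,0,0,0,0,0,0,0,0,0,0,0,0,0,0,0,0,0,0,0],
  "grip": -1
}}

```text
time_s: 33.8
position: [0.5067, -0.2604, 0.1253]
tcp_rot: [[-0.938, 0.348, -0.002], [0.348, 0.937, -0.019], [-0.004, -0.018, -1.0]]
force: [-21.1, -22.5, 31.9]
opening: 0.973
grasp_force: 18.6
```

Request:
{"name": "apply_moves", "arguments": {
  "plan": [0,0,0.2,0,0,0,0.5,0,0,0,0.6,0,0,0,0.6,0,0,0,0.6,0,0,0,0.5,0,0,0,0,0]
}}

```text
time_s: 34.67
position: [0.5094, -0.2508, 0.2711]
tcp_rot: [[-0.935, 0.355, 0.003], [0.355, 0.935, -0.002], [-0.004, -0.001, -1.0]]
force: [0.3, 0.0, -0.7]
opening: 1.001
grasp_force: 0.0
```

```bash
sed -i 's/w2.png/w9.png/' look.py; python3 look.py; python3 - <<'E'
from h import *
m,dd=bot.capture('side')
cv2.imwrite('pics/c9.png',np.hstack([cv2.resize(cv2.imread('pics/w9.png'),(480,360)),cv2.resize(m[140:370,220:424,::-1],(319,360))]))
E
```

```text
[ 0.5094 -0.2508  0.2711] [ 0.434 -0.222  0.432]
tongs_grip 0.67 [324.7 223.6] [[ 0.5119 -0.2486  0.14  ]]
tongs_pivot 0.97 [315.  235.3] [[ 0.5087 -0.2544  0.172 ]]
stand_notch 0.58 [321.5 235.3] [[ 0.5102 -0.2504  0.172 ]]
0.1 5165 [ 0.554 -0.211  0.18 ] ((0.509974479675293, -0.2510191798210144), (0.07992316782474518, 0.07357913255691528), 18.420948028564453)
0.165 3165 [ 0.554 -0.223  0.18 ] ((0.5108628273010254, -0.2478613555431366), (0.03544643521308899, 0.09359843283891678), 68.71978759765625)
0.005 3034 [ 0.553 -0.202  0.011] ((0.50914466381073, -0.25016462802886963), (0.0640367716550827, 0.11075219511985779), 69.09519958496094)
blue 266 [ 0.52669725 -0.22398735  0.16503373] ((0.5103071928024292, -0.24795205891132355), (0.044547975063323975, 0.021639227867126465), 69.88987731933594)
```

View pics/c9.png

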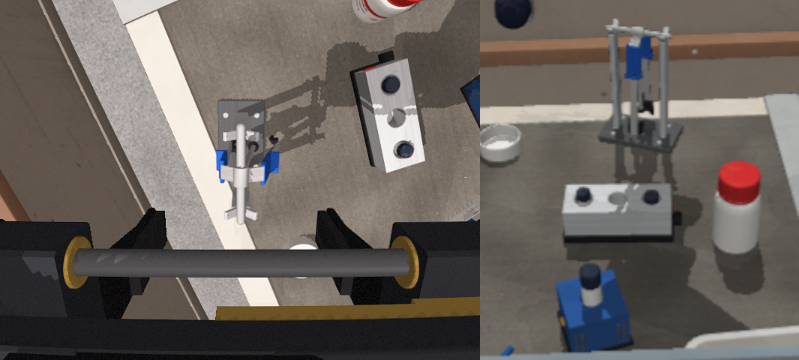

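The tongs hang in both notches, with the pin at (240,175) left and (638,30) right, and the vial is in the cooler at (590,280). They may be swinging slightly, so I'll back up, wait and re-measure.

Request:
{"name": "apply_moves", "arguments": {
  "plan": [0,0,0,0,0,0,0,0,0,0,0,0,0,0,0,0,0,0,0,0,0,0,0,0,0,0,0,0,0,0,0,0,0,0,0,0,0,0,0,0]
}}

```text
time_s: 36.28
position: [0.5086, -0.2504, 0.2695]
tcp_rot: [[-0.935, 0.355, -0.0], [0.355, 0.935, -0.0], [-0.0, -0.0, -1.0]]
force: [1.2, -0.0, -0.6]
opening: 1.001
grasp_force: 0.0
```

```bash
cat >> look.py <<'E'
s0=C[4]
k=(abs(P[:,0]-.51)<.06)&(abs(P[:,1]+.25)<.06)
ax=np.array([.355,.935]);yy=(P[:,:2]-[.5097,-.2507])@ax; xx=(P[:,:2]-[.5097,-.2507])@np.array([.935,-.355])
pin=P[k&(P[:,2]>.166)&(abs(yy)<.006)];print('pin z',np.percentile(pin[:,2],[50,95]))
for a,b in((-50,-41),(-34,-20),(-10,10),(20,34),(41,50)):
    q=k&(P[:,2]>.168)&(xx>a/1e3)&(xx<b/1e3)&(abs(yy)<.012);print(a,q.sum(),np.median(yy[q]) if q.any() else '',P[q,2].max() if q.any() else '')
bl=np.zeros(len(P),bool);bl=(B[:,0]>100)&(B[:,0]<130)&(B[:,1]>150)&(B[:,2]>60)&k
for s_ in(-1,1):
    q=bl&(yy*s_>.01)&(yy*s_<.04)&(P[:,2]>.1);print('plate',s_,q.sum(),np.percentile(yy[q],[2,50,98]),P[q,2].max())
E
python3 look.py
```

```text
[ 0.5086 -0.2504  0.2695] [ 0.434 -0.222  0.431]
tongs_grip 0.79 [320.4 224.7] [[ 0.5099 -0.251   0.14  ]]
tongs_grip 0.34 [495.5   1.6] [[ 0.4101 -0.092   0.14  ]]
tongs_pivot 0.56 [314.2 238.9] [[ 0.5092 -0.255   0.172 ]]
stand_notch 0.56 [321.8 235.1] [[ 0.5085 -0.2494  0.172 ]]
0.1 5041 [ 0.554 -0.217  0.18 ] ((0.5091652274131775, -0.25060030817985535), (0.06678490340709686, 0.08262845128774643), 38.29988479614258)
0.165 3208 [ 0.554 -0.222  0.18 ] ((0.5098615884780884, -0.25122857093811035), (0.03230470418930054, 0.0935557633638382), 68.3953857421875)
0.005 3270 [ 0.552 -0.203  0.012] ((0.5012088418006897, -0.2469884604215622), (0.06393292546272278, 0.09405475854873657), 69.55634307861328)
blue 186 [ 0.52637211 -0.22705031  0.16335107] ((0.5096238255500793, -0.25071075558662415), (0.042590416967868805, 0.02170450985431671), 69.04135131835938)
pin z [0.36690809 0.38185063]
-50 108 0.0003140937861202882 0.1765855243404426
-34 13023 0.0005563622109533358 0.38439066277602246
-10 723 0.0002821343830726833 0.17993645519406376
20 349 -0.0003913500191438671 0.17908298923056354
41 71 -0.000421390838528268 0.17657188601178891
plate -1 430 [-0.03297612 -0.02700284 -0.01834579] 0.16335106629860713
plate 1 407 [0.0175605  0.02585313 0.03130084] 0.1627032338255089
```

The tongs have settled: both pin ends top out at 0.1766 m, with the plates centred as they were at the start. Handing in.

```bash
python3 -c "from rig import bot; print(bot.hand_in())"
```

```text
the job is handed in; nothing more can be done
None
```

The job is handed in, but it returned no verdict: the vial was pressed onto the depth stop and released in the cooling block, and the tongs hang still in both notches. As the gripper opened at the stand, the wrist force spiked to about 45 N (cause not checked), which could count if the arm or gripper body was pressing on something with over 40 N.

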